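# Cap the two open reagent bottles

## Robot

A 7-joint arm with a two-finger parallel gripper is mounted at the origin on the work surface. World frame = base frame: x ahead of the robot, y to its left, z up, the work surface at z = 0. Lengths are in mm, angles in rad, forces in N, time in s.
With the tool pointing down it reaches from about 350 to 900 mm from the base axis. Payload 8.1 kg.
Tool frame: the origin (TCP) lies on the centre line of the jaws, within the pads' length; the fingertips stand 22 mm ahead of it and the grasp point (between the pads) lies 3 mm ahead of it; z points along the fingers, y is the direction in which the jaws open and shut (so a half turn about z gives the same grasp; the last joint's range is limited). The gripper opens to 92 mm and grips with 3 to 60 N. Pads are 19 mm wide; open, the fingers measure 130 mm over their backs; the gripper's body (75 mm by 190 mm) begins 47 mm behind the grasp point.
Start: joints at [-0.103, 0.434, 0.025, 1.573, -0.012, 1.134, -0.075], TCP at [625.012, -0.027, 248.742] pointing down, gripper open.
Joint ranges: [-2.62, 2.62], [-0.44, 2.09], [-1.27, 1.32], [0.08, 2.57], [-1.32, 4.46], [0.12, 2], [-2.74, 2.74]. Speed limits (rad/s): [2.22, 2.22, 3.01, 3.01, 3.14, 3.14, 3.14].

## Interface

Orientations are given as a unit quaternion [x, y, z, w].
In Python, from plant import arm gives the robot as it stands.
- The arm moves only by the tool apply_moves, never from a script. Its argument "increments" is a list of rows, each a list of 3 entries, a list of its own where there are three numbers: the turn, a rotation vector about the tool's x, y, z in rad, then the shift along the tool's x, y, z in mm, then the opening, from -1 (shut) to 1 (fully open), so that 0 is half open. A call has 1 to 12 rows; each row shifts and turns the commanded pose from where the row before left it, along the tool's axes as they then stand; what a row does not reach is not made up. A row lasts 1/10 s, in which the tool goes at most 50 mm and 8.59 degrees, less where a joint would pass 70% of its speed; a pose out of reach is approached as far as the arm can. A call is refused whole if a number of a shift passes 50 or a number of a turn 0.15, either way. A call with a gripper value outside its range is refused whole. The fingers move at their own pace and stop on an object; "grip_force" is the grip in N (left out, the last holds). Time passes only in rows, so rows that do not move let the fingers close. It gives the time, the measured TCP pose, the force and the opening at its end, in the units of the state.
- arm.get_state(): the state, without advancing time (a new reading comes with each control period).
- arm.snapshot(name): name is "scene" or "side" or "wrist"; returns (picture, depth): 420x560x3 uint8, red, green, blue; 420x560 float32, mm along the optical axis (not along the pixel's ray), 0 where there is no reading.
- arm.get_calibration(name): a dict with "fov_y" (degrees; the focal length in pixels is half the picture's height over the tangent of half this angle, whatever the lens; pixels are square), "cx", "cy" (the principal point, pixels), "dist_coeffs" ([k1, k2, p1, p2, k3] as OpenCV has them; the pictures are not rectified), "origin" and "attitude" of the camera in the world. Camera axes: x right, y up, looking along -z (the intrinsics and any distortion apply to the point x, -y, -z); pixel columns grow to the right and rows downward; lengths in mm; the calibration is good to about 2 mm. A picture is of the moment at which its call begins: read the wrist's pose just before it. get_calibration takes no time and is no camera call; for the wrist camera it gives the pose at the moment of the call.
- arm.close_job(): hands the job in, once; it reports no verdict.
The state is a dict: "time": time; "q": joint angles; "dq": joint speeds; "tau": joint torques, N m; "tcp_pos": TCP position; "tool_rot": TCP orientation; "force": force on the tool from outside, world axes, zero at the start; "torque": the same for the moment, N m; "finger_gap": finger opening in mm.
Only numpy, scipy, OpenCV 4.12 (cv2) and the standard library are available. Lean on these libraries where they do the work, as an engineer would, in place of code of your own. Each camera call takes 0.05 s, during which the arm holds its last target.

## Task

Two of the dropper bottles in the rack are open and their two loose caps stand on the white paper mat. Put each cap on the bottle it fits, the narrow one on the narrow collar and the wide one on the wide collar, fully down on the bottle's shoulder, and leave both bottles standing in the rack.

Things in the scene. Friction and masses are not known exactly. Their poses are not given: they have to be found in the camera images.
- narrow_cap_center (a point): Narrow blue ribbed plastic cap, about 30 g: closed on top, open below, standing open side down on the white paper mat (260 x 170 x 3 mm, fixed). 38 mm outside diameter, 32 mm bore, 38 mm high, top 4 mm thick. The point is its centre, 19 mm above its lower edge; z is up along its axis.
- wide_cap_center (a point): Wide blue cap, like the narrow one in all but diameter: 46 mm outside, 40 mm bore, 38 mm high; on the same mat. The point is its centre, 19 mm above its lower edge; z is up along its axis.
- narrow_bottle_seat (a point): Open dropper bottle, grey-green body, white collar and nozzle, loose in a well of the rack: body 52 mm wide with a flat shoulder, collar 28 mm wide and 14 mm high, then a cone to a nozzle tip 8 mm wide, 29 mm above the shoulder. The narrow cap goes over it (2 mm play all round) until its lower edge rests on the shoulder. The point: on the axis at the shoulder, 73 mm above the table; z is up.
- wide_bottle_seat (a point): Open bottle with a wide collar, 36 mm, all else the same; only the wide cap goes down over it. The point: on its axis at the shoulder, 73 mm above the table; z is up. The dark grey rack (275 x 80 x 45 mm, fixed) has three wells 90 mm apart in a row that points away from the robot (along x within 15 degrees); the third bottle is already closed with a 42 mm blue cap.
Not all that is in view belongs to the job. Leave any orange look-alike of the part that bears wide_bottle_seat alone.

How it is judged (in metres and radians):
At the end, for the whole second after the job is handed in: Each cap is over the collar of its own bottle (axes within 10 mm), fully down (its lower edge within 4 mm of the shoulder) and upright within 10 degrees; both bottles stand in their wells, within 20 mm of where they started and upright within 10 degrees (horizontal distance between narrow_cap_center and narrow_bottle_seat below 0.01 m and z of narrow_cap_center in the frame of narrow_bottle_seat between 0.015 and 0.023 m and angle between each of narrow_cap_center, wide_cap_center, narrow_bottle_seat, wide_bottle_seat's own z axis and vertical below 0.17 rad and horizontal distance between wide_cap_center and wide_bottle_seat below 0.01 m and z of wide_cap_center in the frame of wide_bottle_seat between 0.015 and 0.023 m and distance of each of narrow_bottle_seat, wide_bottle_seat from where it was at the start of the episode below 0.02 m); the robot touches nothing.
It also fails if it takes over 58 s, if anything falls off the work surface, if the arm or the gripper's body presses on something with over 40 N, if the wrist force passes 120 N, or if a joint passes its speed limit or range.

## Working session

There is one attempt and no reset: what is moved stays moved. The work goes in short steps, Python scripts to look and compute and a tool call to move; the robot and the scene stay as the last step left them, time stands still between calls to the robot, and variables do not carry over. Pictures are saved under pics/ and viewed, and the job is handed in when it is done.

Besides the shell and the picture viewer there is one more tool, called after ">>>" by a JSON object that holds its "api" and its "payload". apply_moves: Moves the arm, as the interface text tells. Its arguments: {"type":"object","properties":{"increments":{"type":"array","items":{"type":"array"}},"grip_force":{"type":"number"}},"required":["increments"]}

```bash
mkdir -p pics; ls; cat > h.py <<'E'
import numpy as np,cv2
from plant import arm
from scipy.spatial.transform import Rotation as R
def snap(n,f):
    c=arm.get_calibration(n); p,d=arm.snapshot(n)
    cv2.imwrite(f'pics/{f}.png',cv2.cvtColor(p,cv2.COLOR_RGB2BGR)); np.savez(f'pics/{f}.npz',p=p,d=d,**{k:np.array(v) for k,v in c.items()})
    return p,d,c
def cloud(f):
    z=np.load(f'pics/{f}.npz'); d=z['d']; H,W=d.shape
    fl=H/2/np.tan(np.radians(z['fov_y'])/2); K=np.array([[fl,0,z['cx']],[0,fl,z['cy']],[0,0,1.]])
    u,v=np.meshgrid(np.arange(W),np.arange(H))
    q=cv2.undistortPoints(np.stack([u,v],-1).reshape(-1,1,2).astype(float),K,z['dist_coeffs'].astype(float)).reshape(H,W,2)
    P=np.stack([q[...,0]*d,-q[...,1]*d,-d],-1)
    a=z['attitude']; Rm=R.from_quat(a).as_matrix() if a.size==4 else a.reshape(3,3)
    P=P@Rm.T+z['origin']; P[d==0]=np.nan
    return P,z['p']
E
python3 - <<'E'
from h import *
for n in ['scene','side','wrist']:
    p,d,c=snap(n,n+'0'); print(n,c)
print(arm.get_state())
E
```

```text
pics
scene {'fov_y': 52.73675992681029, 'cx': 285.5560278711598, 'cy': 201.7997923918555, 'dist_coeffs': array([-0.07158853,  0.        ,  0.        ,  0.        ,  0.        ]), 'origin': array([1201.47160246,  -35.50590498,  611.37074276]), 'attitude': array([0.32235771, 0.30849009, 0.6309044 , 0.63472751])}
side {'fov_y': 50.116455838106475, 'cx': 284.4245976391406, 'cy': 208.06466880171732, 'dist_coeffs': array([0.03386219, 0.        , 0.        , 0.        , 0.        ]), 'origin': array([252.29604146, 519.85975899, 505.50553875]), 'attitude': array([-0.09386705,  0.45127294,  0.86746687, -0.1871976 ])}
wrist {'fov_y': 66.82363831903588, 'cx': 275.8461772149916, 'cy': 212.2271805481871, 'dist_coeffs': array([-0.04104748,  0.        ,  0.        ,  0.        ,  0.        ]), 'origin': array([624.02288514,  82.53496874, 382.15473765]), 'attitude': array([-1.53472180e-01,  8.87107155e-05,  3.58206381e-04,  9.88152900e-01])}
{'time': 0.15, 'q': array([-0.1026494 ,  0.43509056,  0.02497916,  1.57383948, -0.01161552,
        1.13401258, -0.07509094]), 'dq': array([ 7.65238528e-06, -2.37996334e-03,  1.22359079e-03, -2.12157048e-03,
        1.59858307e-03,  5.15544942e-04, -2.07341130e-05]), 'tau': array([ 9.13879558e-04, -6.68263149e+01,  9.85680185e-01, -3.14695251e+01,
       -6.03506877e-02,  3.94195947e-02,  8.07748006e-05]), 'tcp_pos': array([ 6.24655693e+02, -1.02719941e-02,  2.48126934e+02]), 'tool_rot': array([ 7.07114014e-01,  7.07099291e-01, -4.59498695e-04, -3.89546575e-04]), 'force': array([ 0.35771797,  0.2457526 , -0.11861914]), 'torque': array([-0.02173122,  0.03822093,  0.08208848]), 'finger_gap': 91.74781503558148}
```

View pics/scene0.png

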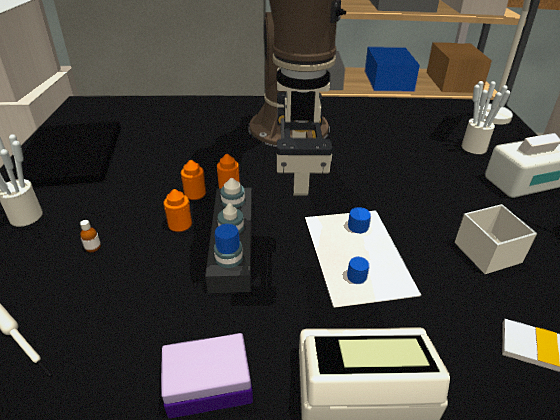

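View pics/side0.png

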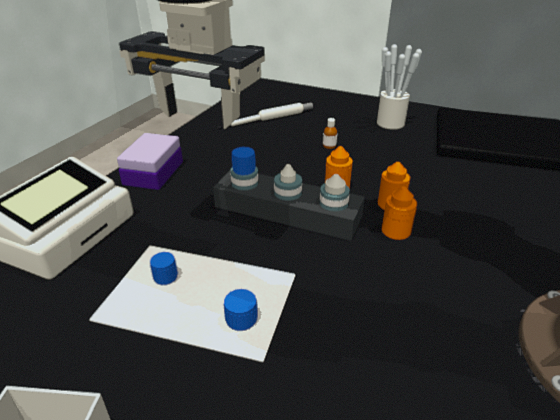

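View pics/wrist0.png

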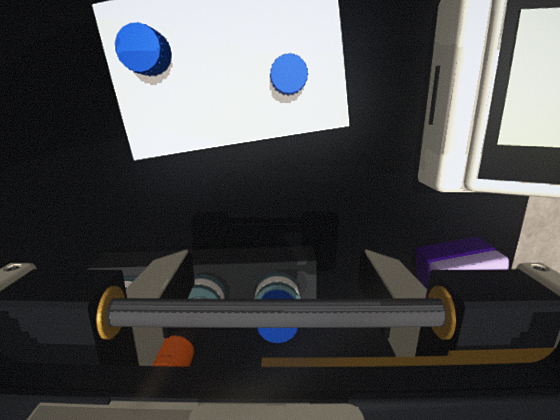

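```bash
python3 - <<'E'
from h import *
a=cv2.imread('pics/side0.png')[140:250,200:440]; b=cv2.imread('pics/scene0.png')[150:290,150:270]
a=cv2.resize(a,None,fx=3.3,fy=3.3,interpolation=2); b=cv2.resize(b,None,fx=4,fy=4,interpolation=2)
cv2.imwrite('pics/ca.png',a);cv2.imwrite('pics/cb.png',b)
for f in ['scene0','side0','wrist0']:
    P,p=cloud(f); p=p.astype(int); print(f)
    blue=(p[...,2]>p[...,0]+60)&(p[...,2]>90)&(p[...,1]>p[...,0]+15)
    n,l,s,c=cv2.connectedComponentsWithStats(blue.astype(np.uint8))
    for i in range(1,n):
        if s[i,4]<60: continue
        m=(l==i)&np.isfinite(P[...,0]); q=P[m]
        if not len(q):continue
        zt=np.percentile(q[:,2],95); t=q[q[:,2]>zt-4]
        (cx,cy),r=cv2.minEnclosingCircle(t[:,:2].astype(np.float32))
        print(c[i].round(),s[i,4],'top z',zt.round(1),'top mean',t.mean(0).round(1),'circ',round(cx,1),round(cy,1),round(r,1),'min/max',q.min(0).round(),q.max(0).round())
E
```

```text
scene0
[394.  69.] 1771 top z -64.4 top mean [-927.7  542.5  -65.9] circ -942.5 546.3 170.3 min/max [-1270.   443.  -207.] [-795.  760.  -60.]
[359. 220.] 472 top z 43.3 top mean [487.3 143.9  42.1] circ 486.2 142.9 24.5 min/max [418. 121.   1.] [512. 177.  45.]
[227. 238.] 620 top z 112.8 top mean [ 627.  -127.   111.8] circ 625.7 -125.7 21.9 min/max [ 605. -147.   73.] [ 648. -105.  114.]
[358. 270.] 464 top z 42.7 top mean [638.6 119.1  41.5] circ 636.7 119.3 19.7 min/max [617. 100.   4.] [658. 136.  44.]
side0
[243. 160.] 587 top z 110.7 top mean [ 623.  -123.8  109.8] circ 624.2 -126.2 21.8 min/max [ 602. -339.   -3.] [ 757. -104.  112.]
[163. 268.] 709 top z 41.5 top mean [634.6 121.1  40.4] circ 635.3 119.3 19.7 min/max [615. 100.   5.] [654. 140.  43.]
[240. 309.] 1144 top z 41.7 top mean [485.1 145.9  40.5] circ 485.9 144.8 23.1 min/max [461. 122.   5.] [509. 169.  44.]
wrist0
[137.  47.] 1808 top z 40.3 top mean [487.  144.7  39. ] circ 487.0 144.9 23.2 min/max [447. 122.  -1.] [510. 172.  42.]
[289.  73.] 1202 top z 40.5 top mean [636.7 119.6  39.2] circ 636.7 119.3 18.9 min/max [618. 100.   0.] [659. 138.  42.]
[277. 334.] 461 top z 110.1 top mean [ 625.2 -136.1  109.1] circ 625.3 -131.3 19.7 min/max [ 606. -238.   -3.] [ 653. -128.  110.]
```

View pics/ca.png

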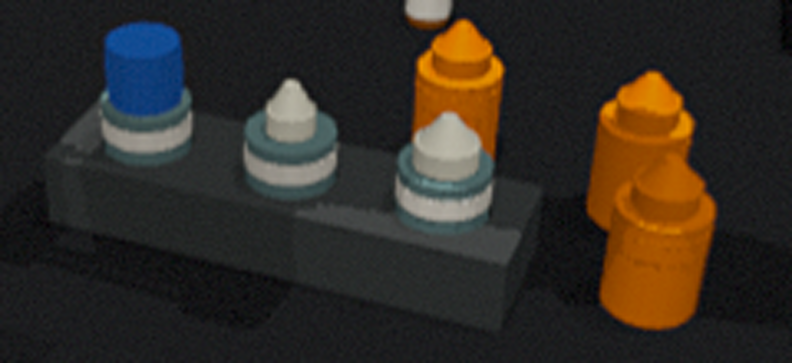

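View pics/cb.png

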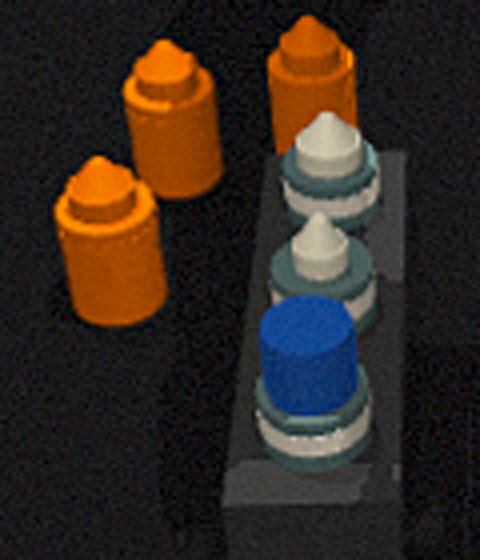

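```bash
cat >> h.py <<'E'
from scipy.optimize import least_squares
def segd(r,z,prof):
    D=[]
    for (a,b) in zip(prof[:-1],prof[1:]):
        a=np.array(a,float);b=np.array(b,float);v=b-a
        t=np.clip(((r-a[0])*v[0]+(z-a[1])*v[1])/(v@v),0,1)
        D.append(np.hypot(r-a[0]-t*v[0],z-a[1]-t*v[1]))
    return np.min(D,0)
def bprof(rc): return [(26,-25),(26,0),(rc,0),(rc,14),(4,29),(0,29)]
def cprof(r): return [(r,-19),(r,19),(0,19)]
def fit(P,c0,prof,R0,zlo,zhi,mask=None):
    c=np.array(c0,float)
    for it in range(3):
        m=np.isfinite(P[...,0])&(np.hypot(P[...,0]-c[0],P[...,1]-c[1])<R0)&(P[...,2]>zlo)&(P[...,2]<zhi)
        if mask is not None:m&=mask
        Q=P[m]
        f=lambda x:segd(np.hypot(Q[:,0]-x[0],Q[:,1]-x[1]),Q[:,2]-x[2],prof)
        s=least_squares(f,c,loss='soft_l1',f_scale=1.); c=s.x
    return c.round(1),len(Q),np.median(f(c)).round(2)
def fitall(f):
    P,p=cloud(f);p=p.astype(int); no=~(p[...,0]>p[...,2]+60)
    for n,c0,pr,R0,lo,hi in [('ncap',(636,119,22),cprof(19),26,8,50),('wcap',(486,144,22),cprof(23),30,8,50),
      ('nbot',(535,-135,73),bprof(14),32,55,110),('wbot',(446,-145,73),bprof(18),32,55,110),('wbot_asN',(446,-145,73),bprof(14),32,55,110),('nbot_asW',(535,-135,73),bprof(18),32,55,110),('closed',(625,-126,92),cprof(21),28,78,118)]:
        try: print(f,n,*fit(P,c0,pr,R0,lo,hi,no))
        except Exception as e: print(n,e)
E
python3 - <<'E'
from h import *
P,p=cloud('scene0')
for (u,v) in [(230,188),(230,215)]: print(P[v,u])
for f in ['scene0','side0','wrist0']: fitall(f)
# obstacles
for f in ['scene0','side0','wrist0']:
    P,_=cloud(f); m=(P[...,2]>55)&(P[...,2]<400)&(P[...,0]>660)&(P[...,0]<1000)&(P[...,1]>-50)&(P[...,1]<300)
    q=P[m]; print(len(q), np.percentile(q,[1,50,99],axis=0).round() if len(q) else '')
E
```

```text
[ 459.17846797 -136.42259829   88.20699659]
[ 549.05611848 -128.35569339   86.39545319]
scene0 ncap [636.4 119.8  22.7] 484 0.64
scene0 wcap [485.5 144.7  23.2] 482 0.72
scene0 nbot [ 534.1 -130.6   73.9] 440 0.65
scene0 wbot [ 444.3 -134.5   73.9] 471 0.79
scene0 wbot_asN [ 445.7 -134.3   74.6] 471 1.09
scene0 nbot_asW [ 531.4 -130.4   73.7] 440 1.32
scene0 closed [ 624.7 -127.2   93. ] 605 0.54
side0 ncap [636.  119.3  21.7] 748 0.58
side0 wcap [485.9 143.9  21.6] 1152 0.51
side0 nbot [ 534.9 -130.9   71.8] 610 0.62
side0 wbot [ 444.9 -134.5   71.7] 685 0.66
side0 wbot_asN [ 444.5 -133.2   72.4] 685 0.99
side0 nbot_asW [ 535.3 -131.9   71.4] 610 1.31
side0 closed [ 624.6 -127.1   91.1] 529 0.59
wrist0 ncap [636.5 119.7  20.3] 1267 0.54
wrist0 wcap [486.3 144.5  20. ] 2282 0.49
wrist0 nbot [ 536.  -130.1   71. ] 501 0.38
wrist0 wbot [ 446. -145.   73.] 0 nan
wrist0 wbot_asN [ 446. -145.   73.] 0 nan
wrist0 nbot_asW [ 536.5 -130.7   70.9] 501 0.5
wrist0 closed [ 625.  -126.3   90.1] 598 0.39
13324 [[673. -31.  56.]
 [878.  73.  94.]
 [924. 190. 336.]]
9596 [[667. -20.  56.]
 [825.  85.  90.]
 [904. 196. 335.]]
44497 [[661.  -3.  56.]
 [698.  35. 253.]
 [881. 175. 333.]]
  return _methods._mean(a, axis=axis, dtype=dtype,
  ret = ret.dtype.type(ret / rcount)
```

>>> {"api": "apply_moves", "payload": {"increments": [[[0,0,0],[15,1.5,14],1],[[0,0,0],[20,2,18],1],[[0,0,0],[20,2,18],1],[[0,0,0],[20,2,18],1],[[0,0,0],[20,2,18],1],[[0,0,0],[15,1.5,14],1],[[0,0,0],[9.5,0.5,8],1],[[0,0,0],[0,0,0],1],[[0,0,0],[0,0,0],1],[[0,0,0],[0,0,0],1]]}}

```text
time: 1.15
tcp_pos: [637.2, 118.2, 141.7]
tool_rot: [0.708, 0.707, 0.0, 0.001]
force: [0.4, 0.7, -0.9]
finger_gap: 92.2
```

```bash
python3 - <<'E'
from h import *
for i in range(4):
    s=arm.get_state(); print(s['tcp_pos'].round(2),s['tool_rot'].round(4),s['dq'].round(3))
    if i<3: snap('wrist' if i==0 else 'side','m1_%d'%i)
P,_=cloud('m1_0'); print(fit(P,(636,119,22),cprof(19),26,8,50),fit(P,(486,144,22),cprof(23),30,8,50))
E
```

```text
[637.2  118.16 141.66] [7.077e-01 7.065e-01 4.000e-04 7.000e-04] [ 0.004 -0.003 -0.001 -0.001 -0.002 -0.003  0.001]
[637.17 118.2  141.72] [7.077e-01 7.065e-01 5.000e-04 7.000e-04] [ 0.001 -0.001 -0.003 -0.001 -0.001 -0.002 -0.002]
[637.12 118.32 141.66] [7.077e-01 7.065e-01 5.000e-04 6.000e-04] [ 0.     0.002 -0.005  0.003  0.001  0.    -0.001]
[636.99 118.52 141.54] [7.076e-01 7.066e-01 4.000e-04 5.000e-04] [-0.004  0.004 -0.003  0.003 -0.001 -0.    -0.001]
(array([636.5, 119.3,  20.2]), 2092, np.float64(0.44)) (array([486.4, 144.5,  20. ]), 3666, np.float64(0.43))
```

View pics/m1_0.png

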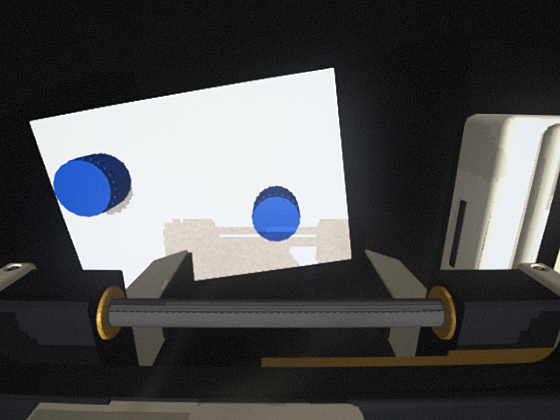

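View pics/m1_1.png

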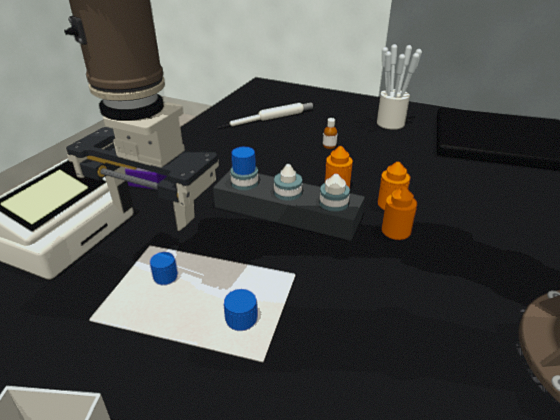

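>>> {"api": "apply_moves", "payload": {"increments": [[[0,0,0],[0,0,10],1],[[0,0,0],[0,0,15],1],[[0,0,0],[0,0,15],1],[[0,0,0],[0,0,15],1],[[0,0,0],[0,0,12],1],[[0,0,0],[0,0,8],1],[[0,0,0],[0,0,0],1],[[0,0,0],[0,0,0],1],[[0,0,0],[0,0,0],1],[[0,0,0],[0,0,0],1],[[0,0,0],[0,0,0],1]]}}

```text
time: 2.4
tcp_pos: [636.9, 119.5, 66.3]
tool_rot: [0.707, 0.707, 0.0, 0.0]
force: [0.5, 0.0, -0.4]
finger_gap: 91.9
```

```bash
python3 - <<'E'
from h import *
s=arm.get_state(); print(s['tcp_pos'].round(2),s['tool_rot'].round(4))
snap('wrist','m2')
E
```

```text
[636.86 119.53  66.33] [7.071e-01 7.071e-01 4.000e-04 3.000e-04]
```

View pics/m2.png

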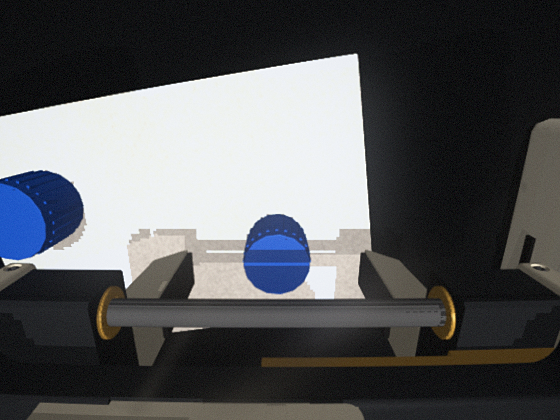

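The cap sits midway between the jaws (277 px against jaws at about 190 and 362). I'll go down and grip.

>>> {"api": "apply_moves", "payload": {"increments": [[[0,0,0],[0,0,8],1],[[0,0,0],[0,0,12],1],[[0,0,0],[0,0,10],1],[[0,0,0],[0,0,7],1],[[0,0,0],[0,0,0],1],[[0,0,0],[0,0,0],1],[[0,0,0],[0,0,0],0.3],[[0,0,0],[0,0,0],0],[[0,0,0],[0,0,0],-0.4],[[0,0,0],[0,0,0],-0.4],[[0,0,0],[0,0,0],-0.4],[[0,0,0],[0,0,0],-0.4]], "grip_force": 15}}

```text
time: 3.65
tcp_pos: [636.5, 119.5, 28.8]
tool_rot: [0.707, 0.707, 0.0, 0.0]
force: [-0.1, 0.4, 0.6]
finger_gap: 47.8
```

>>> {"api": "apply_moves", "payload": {"increments": [[[0,0,0],[0,0,0],-0.5],[[0,0,0],[0,0,0],-0.5],[[0,0,0],[0,0,0],-0.5],[[0,0,0],[0,0,0],-0.5],[[0,0,0],[0,0,0],-0.5],[[0,0,0],[0,0,0],-0.5],[[0,0,0],[0,0,-8],-0.5],[[0,0,0],[0,0,-12],-0.5],[[0,0,0],[0,0,-10],-0.5],[[0,0,0],[0,0,0],-0.5],[[0,0,0],[0,0,0],-0.5]]}}

```text
time: 4.75
tcp_pos: [636.9, 119.6, 59.4]
tool_rot: [0.707, 0.707, 0.001, 0.0]
force: [-0.1, 1.1, -0.9]
finger_gap: 38.3
```

```bash
python3 - <<'E'
from h import *
s=arm.get_state(); print(s['tcp_pos'].round(2),s['tool_rot'].round(4),s['finger_gap'])
snap('wrist','m3'); P,_=cloud('m3'); print(fit(P,(636,119,52),cprof(19),24,40,85))
snap('side','m3s'); P,_=cloud('m3s'); print(fit(P,(636,119,52),cprof(19),24,40,85))
a=cv2.imread('pics/m3.png'); b=cv2.imread('pics/m3s.png')
cv2.imwrite('pics/m3c.png',np.hstack([cv2.resize(a[200:400,130:430],(400,267)),cv2.resize(b[180:330,80:305],(400,267))]))
E
```

```text
[636.86 119.57  59.42] [7.071e-01 7.071e-01 5.000e-04 3.000e-04] 38.28206543561431
(array([636.1, 119.6,  51. ]), 5286, np.float64(0.53))
(array([637.1, 119.9,  52.4]), 577, np.float64(0.98))
```

View pics/m3c.png

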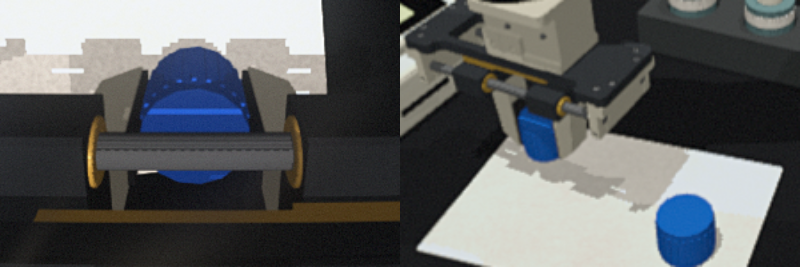

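>>> {"api": "apply_moves", "payload": {"increments": [[[0,0,0],[0,0,-12],-0.5],[[0,0,0],[0,0,-20],-0.5],[[0,0,0],[-10,-4,-25],-0.5],[[0,0,0],[-20,-8,-25],-0.5],[[0,0,0],[-25,-10,-18],-0.5],[[0,0,0],[-25,-10,-10],-0.5],[[0,0,0],[-25,-10,0],-0.5],[[0,0,0],[-25,-10,0],-0.5],[[0,0,0],[-25,-10,0],-0.5],[[0,0,0],[-25,-10,0],-0.5],[[0,0,0],[-25,-10,0],-0.5],[[0,0,0],[-20,-10,0],-0.5]]}}

```text
time: 6.05
tcp_pos: [543.9, -107.2, 169.3]
tool_rot: [0.708, 0.707, -0.0, 0.0]
force: [-0.1, -0.3, 0.0]
finger_gap: 38.5
```

>>> {"api": "apply_moves", "payload": {"increments": [[[0,0,0],[-15,-6,0],-0.5],[[0,0,0],[-10,-4,0],-0.5],[[0,0,0],[0,0,0],-0.5],[[0,0,0],[0,0,0],-0.5],[[0,0,0],[0,0,0],-0.5],[[0,0,0],[0,0,0],-0.5],[[0,0,0],[0,0,0],-0.5],[[0,0,0],[0,0,0],-0.5],[[0,0,0],[0,0,0],-0.5],[[0,0,0],[0,0,0],-0.5]]}}

```text
time: 7.05
tcp_pos: [534.5, -130.5, 168.7]
tool_rot: [0.707, 0.707, 0.0, 0.0]
force: [-1.0, -0.5, -0.4]
finger_gap: 38.3
```

```bash
python3 - <<'E'
from h import *
s=arm.get_state(); print(s['tcp_pos'].round(2),s['tool_rot'].round(4),s['finger_gap'])
t=s['tcp_pos']
for n in ['wrist','side','scene']:
    snap(n,'m4'+n); P,_=cloud('m4'+n)
    print(n,fit(P,(t[0],t[1],t[2]-7),cprof(19),24,t[2]-22,t[2]+16),fit(P,(534.8,-130.6,73),bprof(14),32,55,106),fit(P,(444.6,-134.5,73),bprof(18),32,55,106) )
a=cv2.imread('pics/m4scene.png'); b=cv2.imread('pics/m4side.png')
cv2.imwrite('pics/m4c.png',np.hstack([cv2.resize(a[90:290,100:400],(400,267)),cv2.resize(b[80:280,180:480],(400,267))]))
E
```

```text
[ 534.51 -130.49  168.73] [0.7071 0.7071 0.     0.    ] 38.28060850737142
wrist (array([ 533.8, -130.4,  160.2]), 5158, np.float64(0.47)) (array([ 535. , -131. ,   71.1]), 2968, np.float64(0.44)) (array([ 445.2, -134.3,   70.6]), 3674, np.float64(0.48))
side (array([ 534.3, -130.9,  162.4]), 603, np.float64(0.78)) (array([ 534.9, -130.9,   72. ]), 607, np.float64(0.66)) (array([ 445. , -134.6,   71.5]), 683, np.float64(0.64))
scene (array([ 534.6, -131.1,  161.7]), 46, np.float64(0.69)) (array([ 534.1, -130.7,   73.8]), 441, np.float64(0.63)) (array([ 444.6, -134.6,   74.1]), 303, np.float64(0.6))
```

View pics/m4c.png

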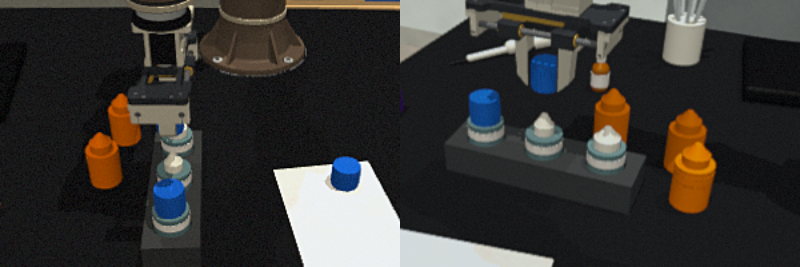

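>>> {"api": "apply_moves", "payload": {"increments": [[[0,0,0],[0,0.7,8],-0.5],[[0,0,0],[0,0,12],-0.5],[[0,0,0],[0,0,12],-0.5],[[0,0,0],[0,0,8],-0.5],[[0,0,0],[0,0,6],-0.5],[[0,0,0],[0,0,5],-0.5],[[0,0,0],[0,0,5],-0.5],[[0,0,0],[0,0,4],-0.5],[[0,0,0],[0,0,3],-0.5],[[0,0,0],[0,0,2],-0.5],[[0,0,0],[0,0,0],-0.5],[[0,0,0],[0,0,0],-0.5]]}}

```text
time: 8.4
tcp_pos: [535.3, -130.5, 103.9]
tool_rot: [0.707, 0.707, 0.0, 0.0]
force: [-0.2, -0.6, -0.2]
finger_gap: 38.3
```

No contact with the collar on the way. I'll go down the last few mm.

>>> {"api": "apply_moves", "payload": {"increments": [[[0,0,0],[0,0,2],-0.5],[[0,0,0],[0,0,1],-0.5],[[0,0,0],[0,0,1],-0.5],[[0,0,0],[0,0,1],-0.5],[[0,0,0],[0,0,0],-0.5],[[0,0,0],[0,0,0],-0.5],[[0,0,0],[0,0,0],-0.5]]}}

```text
time: 9.1
tcp_pos: [535.2, -130.5, 98.7]
tool_rot: [0.707, 0.707, 0.0, -0.0]
force: [1.2, 0.5, -0.4]
finger_gap: 38.0
```

>>> {"api": "apply_moves", "payload": {"increments": [[[0,0,0],[0,0,0.5],-0.5],[[0,0,0],[0,0,0],-0.5],[[0,0,0],[0,0,0],-0.1],[[0,0,0],[0,0,0],0.05],[[0,0,0],[0,0,0],0.15],[[0,0,0],[0,0,0],0.25],[[0,0,0],[0,0,0],0.25],[[0,0,0],[0,0,0],0.25]]}}

```text
time: 9.9
tcp_pos: [535.2, -130.5, 98.2]
tool_rot: [0.707, 0.707, -0.0, 0.0]
force: [0.0, 0.6, 0.6]
finger_gap: 57.1
```

```bash
python3 - <<'E'
from h import *
s=arm.get_state(); print(s['tcp_pos'].round(2),s['finger_gap'],s['force'])
for n in ['wrist','side']:
    snap(n,'m5'+n); P,_=cloud('m5'+n)
    print(n,fit(P,(535,-130.6,92),cprof(19),24,78,116))
a=cv2.imread('pics/m5wrist.png'); b=cv2.imread('pics/m5side.png')
cv2.imwrite('pics/m5c.png',np.hstack([cv2.resize(a[200:400,130:430],(400,267)),cv2.resize(b[80:280,180:480],(400,267))]))
E
```

```text
[ 535.2  -130.54   98.2 ] 57.133699024472996 [0.03182123 0.64024704 0.64303181]
wrist (array([ 534.4, -130.6,   90.2]), 4484, np.float64(0.39))
side (array([ 534.1, -130.9,   91.1]), 494, np.float64(0.58))
```

View pics/m5c.png

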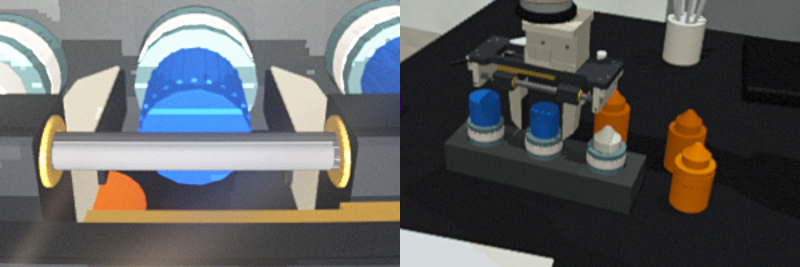

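Narrow cap is seated: its fitted centre height matches the closed bottle's cap in both cameras. On to the wide cap.

>>> {"api": "apply_moves", "payload": {"increments": [[[0,0,0],[0,0,-8],0.25],[[0,0,0],[0,0,-15],0.25],[[0,0,0],[0,0,-20],0.25],[[0,0,0],[0,0,-20],0.25],[[0,0,0],[10,-2,-12],0.6],[[0,0,0],[20,-4,0],1],[[0,0,0],[25,-5,0],1],[[0,0,0],[25,-5,0],1],[[0,0,0],[25,-5,0],1],[[0,0,0],[25,-5,0],1],[[0,0,0],[25,-5,0],1],[[0,0,0],[25,-5,0],1]]}}

```text
time: 11.2
tcp_pos: [498.4, 51.2, 173.4]
tool_rot: [0.707, 0.707, 0.0, -0.0]
force: [-0.5, 0.2, -0.3]
finger_gap: 92.0
```

>>> {"api": "apply_moves", "payload": {"increments": [[[0,0,0],[25,-5,10],1],[[0,0,0],[25,-4,15],1],[[0,0,0],[20,-2,20],1],[[0,0,0],[15,-2,20],1],[[0,0,0],[10,0,15],1],[[0,0,0],[0,0,12],1],[[0,0,0],[0,0,10],1],[[0,0,0],[0,0,0],1],[[0,0,0],[0,0,0],1],[[0,0,0],[0,0,0],1],[[0,0,0],[0,0,0],1],[[0,0,0],[0,0,0],1]]}}

```text
time: 12.4
tcp_pos: [486.5, 144.4, 71.7]
tool_rot: [0.707, 0.707, 0.0, 0.0]
force: [0.1, -1.1, 0.2]
finger_gap: 91.5
```

```bash
python3 - <<'E'
from h import *
s=arm.get_state(); print(s['tcp_pos'].round(2),s['tool_rot'].round(4),s['finger_gap'])
snap('wrist','m6'); P,_=cloud('m6'); print(fit(P,(486,144.3,22),cprof(23),28,8,50))
E
```

```text
[486.53 144.42  71.7 ] [7.072e-01 7.070e-01 4.000e-04 2.000e-04] 91.52205281094494
(array([486.1, 144.5,  20.2]), 5495, np.float64(0.38))
```

View pics/m6.png

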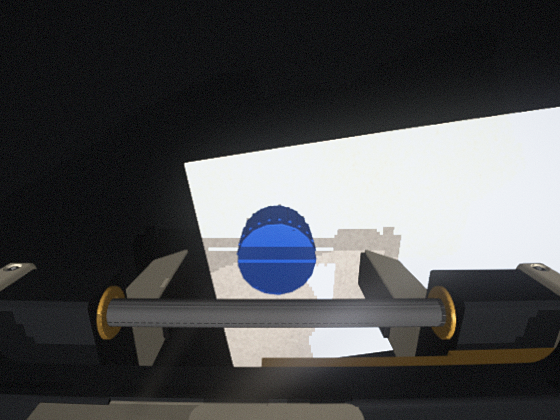

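The wide cap is centred between the jaws (277 px), so I'll go down 43 mm and grip.

>>> {"api": "apply_moves", "payload": {"increments": [[[0,0,0],[0,0,8],1],[[0,0,0],[0,0,13],1],[[0,0,0],[0,0,13],1],[[0,0,0],[0,0,9],1],[[0,0,0],[0,0,0],1],[[0,0,0],[0,0,0],0.5],[[0,0,0],[0,0,0],0.2],[[0,0,0],[0,0,0],0.05],[[0,0,0],[0,0,0],-0.3],[[0,0,0],[0,0,0],-0.3],[[0,0,0],[0,0,0],-0.3],[[0,0,0],[0,0,0],-0.3]]}}

```text
time: 13.65
tcp_pos: [486.3, 144.5, 28.3]
tool_rot: [0.707, 0.707, 0.0, 0.0]
force: [0.4, -0.8, 0.9]
finger_gap: 45.2
```

>>> {"api": "apply_moves", "payload": {"increments": [[[0,0,0],[0,0,0],-0.3],[[0,0,0],[0,0,0],-0.3],[[0,0,0],[0,0,0],-0.3],[[0,0,0],[0,0,0],-0.3],[[0,0,0],[0,0,0],-0.3]]}}

```text
time: 14.15
tcp_pos: [486.3, 144.5, 28.3]
tool_rot: [0.707, 0.707, 0.0, 0.0]
force: [-0.6, 0.6, 3.9]
finger_gap: 45.2
```

>>> {"api": "apply_moves", "payload": {"increments": [[[0,0,0],[0,0,-10],-0.3],[[0,0,0],[0,0,-20],-0.3],[[0,0,0],[0,0,-25],-0.3],[[0,0,0],[-10,-2,-30],-0.3],[[0,0,0],[-20,-4,-30],-0.3],[[0,0,0],[-25,-4,-20],-0.3],[[0,0,0],[-25,-4,-7],-0.3],[[0,0,0],[-25,-4,0],-0.3],[[0,0,0],[-25,-4,0],-0.3],[[0,0,0],[-25,-4,0],-0.3],[[0,0,0],[-25,-4,0],-0.3],[[0,0,0],[-25,-4,0],-0.3]]}}

```text
time: 15.35
tcp_pos: [451.8, -61.5, 170.8]
tool_rot: [0.707, 0.707, 0.0, 0.0]
force: [-0.4, -0.0, -0.0]
finger_gap: 45.0
```

>>> {"api": "apply_moves", "payload": {"increments": [[[0,0,0],[-25,-4,0],-0.3],[[0,0,0],[-22,-2,0],-0.3],[[0,0,0],[-15,-2,0],-0.3],[[0,0,0],[-12,0,0],-0.3],[[0,0,0],[0,0,0],-0.3],[[0,0,0],[0,0,0],-0.3],[[0,0,0],[0,0,0],-0.3],[[0,0,0],[0,0,0],-0.3],[[0,0,0],[0,0,0],-0.3],[[0,0,0],[0,0,0],-0.3],[[0,0,0],[0,0,0],-0.3]]}}

```text
time: 16.45
tcp_pos: [444.3, -134.3, 170.2]
tool_rot: [0.707, 0.707, 0.0, 0.0]
force: [0.9, 0.2, -0.6]
finger_gap: 44.9
```

```bash
python3 - <<'E'
from h import *
s=arm.get_state(); print(s['tcp_pos'].round(2),s['tool_rot'].round(4),s['finger_gap'])
t=s['tcp_pos']
for n in ['wrist','side','scene']:
    snap(n,'m7'+n); P,_=cloud('m7'+n)
    print(n,fit(P,(t[0],t[1],t[2]-7),cprof(23),28,t[2]-22,t[2]+16),fit(P,(444.6,-134.5,73),bprof(18),32,55,106),fit(P,(534.8,-130.6,92),cprof(19),24,78,116))
a=cv2.imread('pics/m7wrist.png'); b=cv2.imread('pics/m7side.png')
cv2.imwrite('pics/m7c.png',np.hstack([cv2.resize(a[200:400,130:430],(400,267)),cv2.resize(b[80:280,180:480],(400,267))]))
E
```

```text
[ 444.26 -134.34  170.25] [0.7071 0.7072 0.     0.    ] 44.91784358626034
wrist (array([ 443.5, -134.1,  162.1]), 7177, np.float64(0.45)) (array([ 445. , -134.7,   70.9]), 2572, np.float64(0.46)) (array([ 534.7, -130.6,   90.3]), 3297, np.float64(0.41))
side (array([ 444.1, -134.8,  164.2]), 860, np.float64(0.69)) (array([ 445. , -134.6,   71.6]), 681, np.float64(0.62)) (array([ 534. , -130.9,   91.1]), 497, np.float64(0.59))
scene (array([ 443.7, -135. ,  163.2]), 116, np.float64(0.81)) (array([ 444. , -134.5,   73.7]), 353, np.float64(0.72)) (array([ 534.3, -131. ,   93. ]), 443, np.float64(0.57))
```

View pics/m7c.png

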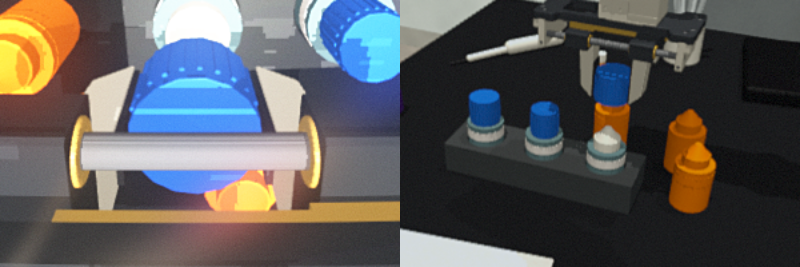

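```bash
python3 - <<'E'
from h import *
for f in ['scene0','side0','m7wrist']:
    P,p=cloud(f);p=p.astype(int); m=((p[...,0]>p[...,2]+80)&(p[...,0]>150)).astype(np.uint8)
    n,l,s,c=cv2.connectedComponentsWithStats(m)
    for i in range(1,n):
        q=P[(l==i)&(P[...,2]>20)]
        if len(q)>60: print(f,c[i].round(),np.percentile(q,[2,98],axis=0).round().tolist())
E
```

```text
scene0 [511.  14.] [[-947.0, 1013.0, 175.0], [-769.0, 1099.0, 182.0]]
scene0 [420.  14.] [[-800.0, 276.0, 175.0], [-744.0, 954.0, 181.0]]
scene0 [226. 168.] [[323.0, -179.0, 36.0], [358.0, -133.0, 94.0]]
scene0 [182. 198.] [[358.0, -273.0, 22.0], [502.0, -220.0, 94.0]]
side0 [339. 163.] [[452.0, -261.0, 35.0], [497.0, -226.0, 92.0]]
side0 [399. 204.] [[308.0, -242.0, 22.0], [377.0, -130.0, 92.0]]
m7wrist [148. 234.] [[311.0, -173.0, 24.0], [356.0, -131.0, 92.0]]
m7wrist [189. 313.] [[418.0, -114.0, 221.0], [420.0, -100.0, 234.0]]
m7wrist [364. 316.] [[467.0, -114.0, 221.0], [469.0, -100.0, 234.0]]
m7wrist [334. 356.] [[419.0, -258.0, 64.0], [495.0, -111.0, 241.0]]
```

Orange bottles end at x≈358 and y≈-220, so they're clear of the fingers and under the gripper body. Going down with a 0.8 mm correction in x.

>>> {"api": "apply_moves", "payload": {"increments": [[[0,0,0],[0,0.8,8],-0.3],[[0,0,0],[0,0,12],-0.3],[[0,0,0],[0,0,12],-0.3],[[0,0,0],[0,0,9],-0.3],[[0,0,0],[0,0,6],-0.3],[[0,0,0],[0,0,6],-0.3],[[0,0,0],[0,0,5],-0.3],[[0,0,0],[0,0,4],-0.3],[[0,0,0],[0,0,3],-0.3],[[0,0,0],[0,0,2],-0.3],[[0,0,0],[0,0,0],-0.3],[[0,0,0],[0,0,0],-0.3]]}}

```text
time: 17.8
tcp_pos: [445.1, -134.6, 103.4]
tool_rot: [0.707, 0.707, 0.0, 0.0]
force: [0.3, -0.9, 0.4]
finger_gap: 45.4
```

>>> {"api": "apply_moves", "payload": {"increments": [[[0,0,0],[0,0,2],-0.3],[[0,0,0],[0,0,1],-0.3],[[0,0,0],[0,0,1],-0.3],[[0,0,0],[0,0,1],-0.3],[[0,0,0],[0,0,0],-0.3],[[0,0,0],[0,0,0],-0.3],[[0,0,0],[0,0,0],-0.3]]}}

```text
time: 18.5
tcp_pos: [445.0, -134.5, 98.3]
tool_rot: [0.707, 0.707, 0.0, 0.0]
force: [0.1, 0.8, 2.3]
finger_gap: 44.9
```

Light upward force (2.3 N) means the cap is touching the shoulder, so I'll release.

>>> {"api": "apply_moves", "payload": {"increments": [[[0,0,0],[0,0,0],0],[[0,0,0],[0,0,0],0.1],[[0,0,0],[0,0,0],0.2],[[0,0,0],[0,0,0],0.35],[[0,0,0],[0,0,0],0.35],[[0,0,0],[0,0,0],0.35]]}}

```text
time: 19.1
tcp_pos: [445.0, -134.5, 98.2]
tool_rot: [0.707, 0.707, -0.0, -0.0]
force: [-0.7, 1.0, 0.1]
finger_gap: 61.6
```

>>> {"api": "apply_moves", "payload": {"increments": [[[0,0,0],[0,0,-6],0.35],[[0,0,0],[0,0,-15],0.35],[[0,0,0],[0,0,-20],0.35],[[0,0,0],[0,0,-20],0.35],[[0,0,0],[0,0,-15],0.35],[[0,0,0],[20,5,-10],0.35],[[0,0,0],[25,10,0],0.35],[[0,0,0],[25,10,0],0.35],[[0,0,0],[25,10,0],0.35],[[0,0,0],[20,10,0],0.35],[[0,0,0],[0,0,0],0.35],[[0,0,0],[0,0,0],0.35]]}}

```text
time: 20.3
tcp_pos: [489.9, -19.5, 184.4]
tool_rot: [0.707, 0.707, -0.0, 0.0]
force: [-1.3, 0.4, 0.7]
finger_gap: 62.3
```

```bash
python3 - <<'E'
from h import *
s=arm.get_state(); print(s['tcp_pos'].round(2),s['time'],s['force'])
for n in ['side','scene']:
    snap(n,'m8'+n); P,p=cloud('m8'+n)
    print(n,[fit(P,*a) for a in [((445,-134.5,92),cprof(23),28,78,116),((534.8,-130.6,92),cprof(19),24,78,116),((625,-127,92),cprof(21),26,78,116),((445,-134.5,73),[(26,-25),(26,0),(23,0)],32,55,76),((534.8,-130.6,73),[(26,-25),(26,0),(19,0)],32,55,76)]])
a=cv2.imread('pics/m8scene.png'); b=cv2.imread('pics/m8side.png')
cv2.imwrite('pics/m8c.png',np.hstack([cv2.resize(a[140:300,130:330],(400,320)),cv2.resize(b[120:280,190:390],(400,320))]))
E
```

```text
[489.9  -19.47 184.43] 20.3 [-1.26450627  0.35438874  0.6696316 ]
side [(array([ 444.3, -134.7,   90.9]), 695, np.float64(0.57)), (array([ 534.1, -130.9,   91. ]), 493, np.float64(0.61)), (array([ 624.6, -126.9,   91. ]), 533, np.float64(0.63)), (array([ 445. , -134.6,   72.7]), 320, np.float64(0.71)), (array([ 534.9, -131. ,   72.5]), 355, np.float64(0.7))]
scene [(array([ 443.7, -134.8,   93.2]), 485, np.float64(0.6)), (array([ 534. , -131. ,   93.1]), 442, np.float64(0.64)), (array([ 624.6, -127.1,   92.8]), 610, np.float64(0.58)), (array([ 444.1, -134.3,   74.4]), 95, np.float64(0.57)), (array([ 533.9, -130.6,   74.2]), 191, np.float64(0.55))]
```

View pics/m8c.png

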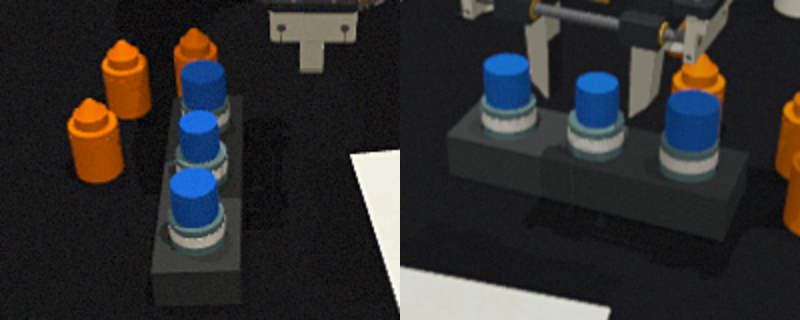

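Both pictures show all three bottles standing in the rack, upright and capped. The fitted cap heights agree to within 0.4 mm, the gripper is clear, and the orange bottles haven't moved. Handing in.

```bash
python3 -c "
from plant import arm
print(arm.close_job())"
```

```text
the job is handed in; nothing more can be done
None
```

Both caps are on and the job is handed in; `close_job()` gives no verdict. The narrow cap is on the narrow-collar bottle (middle well), and the wide cap is on the wide-collar bottle (the well nearest the robot). It took about 20.5 s of the 58 s allowed.

- **Cap fit:** In the last side and scene pictures, both caps fit within about 1 mm of their bottle axes. Their heights match the already closed bottle's cap to within 0.4 mm in each camera, so I take them as fully down.
- **Bottles:** Both bottles fit within about 1 mm of where they started and look upright.
- **Forces and clearance:** Reported forces stayed below 4 N. The gripper was clear of everything, and the orange bottles were not touched.
- **Camera disagreement:** The cameras differ by about 2 mm in absolute height, which is within their stated calibration. No checks failed.

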